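# Slide the dark candlestick home in the display row

## Task

Complete the row of candlesticks on the shop's display table: with the fingertips, gently push the tall dark-wood candlestick low on its foot so that it slides across the table, upright all the way, until its foot stands fully on the empty orange pad in front of the wooden rail. Do not grip, lift or tip it, and leave the other candlesticks and all the other goods where they stand.

Things in the scene. Friction and masses are not known exactly. Their poses are not given: they have to be found in the camera images.
- candlestick: Tall dark-brown wooden candlestick, brass collar, 240 mm tall, 0.3-0.65 kg, loose, standing before the row. Origin: centre of its underside; z up its axis; yaw means nothing. Foot: upright cylinder, 56 mm diameter, 35 mm high, tapering in 22 mm to a 22 mm stem; 38 mm cup on top. Pushed above 45 mm it may tip; on the foot it slides (2 to 5 N) and stops when the push stops.
- pad: Empty orange round pad, 88 mm in diameter, flat on the table with no step (the foot slides freely onto it). Origin: its centre, at table height. It marks one of the row's three places, left, middle or right; the other two are occupied. The foot stands fully on it when the candlestick's axis is within 16 mm of its centre.
- rail: Fixed straight wooden rail behind the row, 360 mm long, 20 thick, 35 high. Origin: centre of its underside; y along it, -x square from it towards the robot. The three places are centred 54 mm from it towards -x, at y = -110, 0, +110 mm; its near face is 44 mm from the pad's centre, so a foot against it stands 16 mm past centre.
- stick_pale: A pale wooden candlestick, 220 mm tall, foot 52 mm in diameter and 35 mm high, standing loose in one of the three places of the row. Origin: centre of its underside. Must not be disturbed.
- stick_black: A black candlestick, 200 mm tall, foot 52 mm in diameter and 35 mm high, standing loose in another of the three places. Origin: centre of its underside. Must not be disturbed.
- scent_bottle: Amber bottle, 52 mm in diameter, 130 mm tall, loose, off to the left (+y). Origin: centre of its underside. Bystander.
- jar_candle: Green glass jar with a wooden lid, 68 mm in diameter, 75 mm tall, loose, off to the left (+y). Origin: centre of its underside. Bystander.
- mug: Blue mug, 78 mm in diameter, 90 mm tall, with a handle, loose, off to the right (-y). Origin: centre of its underside. Bystander.
- books: Stack of three thin books, about 130 x 180 mm, 42 mm high, loose, off to the right (-y). Origin: centre of its underside. Bystander.
Not all that is in view belongs to the job. What is meant by the stick_pale is not purple, and is the larger of those in its own colour.

How it is judged:
By the outcome, as a careful person would: the job done as asked, in the order asked, and still so for the second after the job is handed in, with the robot touching nothing.
It also fails if it takes over 38 s, if anything falls off the work surface, if the arm or the gripper's body presses on something with over 40 N, if the wrist force passes 120 N, or if a joint passes its speed limit or range.

## Robot

A 7-joint arm with a two-finger parallel gripper is mounted at the origin on the work surface. World frame = base frame: x ahead of the robot, y to its left, z up, the work surface at z = 0. Lengths are in m, angles in rad, forces in N, time in s.
With the tool pointing down it reaches from about 0.4 to 0.85 m from the base axis. Payload 4.5 kg.
Tool frame: the origin (TCP) lies midway between the tips of the shut fingers; the grasp point (between the pads) lies robot.tcp_to_grasp behind it (robot.tcp_to_grasp is the distance from the TCP to the grasp point, in m); z points along the fingers, y is the line along which they close (so a half turn about z gives the same grasp; the last joint's range is limited). The gripper opens to 85 mm and grips with 20 to 120 N. Pads are 22 mm wide; open, the fingers measure 114 mm over their backs; the gripper's body (76 mm by 85 mm) begins 54 mm behind the grasp point. The pads swing forward as they close: fully open they stand 13 mm farther back than shut.
Start: joints at [1.355, 0.689, -0.195, 1.565, 0.157, 0.902, -0.215], TCP at [0.155, -0.606, 0.231] pointing down, gripper open.
Joint ranges: [-3.01, 3.01], [-0.46, 2.08], [-1.47, 1.51], [0.13, 2.56], [-1, 4.14], [0.04, 2.09], [-2.66, 2.66]. Speed limits (rad/s): [2.57, 2.57, 3.14, 3.14, 3.14, 3.14, 3.14].

## Interface

Orientations are given as a unit quaternion [x, y, z, w].
In Python, from cell import robot, imaging gives the robot as it stands.
- The arm moves only by the tool apply_moves, never from a script. Its arguments are lists of equal length, an entry for each row: "slide": the shift along the tool's x, y, z in units of 40 mm (1.0 is 40 mm), a list of three; "rot": the turn, a rotation vector about the tool's x, y, z in units of 5 degrees (1.0 is 5 degrees), a list of three; "hand": the gripper's target within -1 to 1 (fully open at 1, half-way at 0, shut at -1). In form: {"slide": [[tx, ty, tz], ...], "rot": [[ax, ay, az], ...], "hand": [hand, ...]}. A call has 1 to 10 rows; each row shifts and turns the commanded pose from where the row before left it, along the tool's axes as they then stand; what a row does not reach is not made up. A row lasts 1/12 s, in which the tool goes at most 41.7 mm and 7.16 degrees, less where a joint would pass 70% of its speed; a pose out of reach is approached as far as the arm can. A call is refused whole if a number of a shift passes 1 or a number of a turn 1, either way. A call with a gripper value outside its range is refused whole. The fingers move at their own pace and stop on an object; "squeeze" is the grip in N (left out, the last holds). Time passes only in rows, so rows that do not move let the fingers close. It gives the time, the measured TCP pose, the force, the opening and the grip force at its end, in the units of the state.
- robot.sense(): the state, without advancing time (a new reading comes with each control period).
- imaging.grab_frame(name): name is "scene" or "top" or "wrist"; returns the picture (420x560x3 uint8, blue, green, red); there is no depth.
- imaging.camera_info(name): a dict with "K" (3x3 intrinsics, pixels), "world_from_camera" (4x4, takes a point from camera to world coordinates); the wrist camera has in their place "T_tool_cam" (4x4, takes a point from camera to tool coordinates, whose origin is the TCP and whose axes are the flange's). Camera axes: x right, y down, z forward; pixel columns grow to the right and rows downward; lengths in m; the calibration is good to about 2 mm. The wrist camera is an equidistant fisheye: a pixel r from the principal point sees the ray r / f radians off the axis. A picture is of the moment at which its call begins: read the wrist's pose just before it. camera_info takes no time and is no camera call.
- robot.hand_in(): hands the job in; it is judged then, once.
The state is a dict: "t": time; "q": joint angles; "qvel": joint speeds; "joint_torque": joint torques, N m; "tcp_pos": TCP position; "orientation": TCP orientation; "force": force on the tool from outside, world axes, zero at the start; "torque": the same for the moment, N m; "finger_gap": finger opening in m; "grip_force": force on a finger pad.
Only numpy, scipy, OpenCV 4.12 (cv2) and the standard library are available. Lean on these libraries where they do the work, as an engineer would, in place of code of your own. Each camera call takes 0.05 s, during which the arm holds its last target. There are 200 camera calls.

## Working session

There is one attempt and no reset: what is moved stays moved. The work goes in short steps, Python scripts to look and compute and a tool call to move; the robot and the scene stay as the last step left them, time stands still between calls to the robot, and variables do not carry over. Pictures are saved under pics/ and viewed, at most 10 in all, crops included, and the job is handed in when it is done.

Besides the shell and the picture viewer there is one more tool, called in YAML: its name, and indented under it one key for each argument. apply_moves: Moves the arm, as the interface text tells. Its arguments: {"type":"object","properties":{"slide":{"type":"array","items":{"type":"array","items":{"type":"number"}}},"rot":{"type":"array","items":{"type":"array","items":{"type":"number"}}},"hand":{"type":"array","items":{"type":"number"}},"squeeze":{"type":"number"}},"required":["slide","rot","hand"]}

```bash
mkdir -p pics
cat > h.py <<'E'
import numpy as np, cv2
from cell import robot, imaging
def px2plane(name,u,v,z):
    c=imaging.camera_info(name);K=np.array(c["K"]);T=np.array(c["world_from_camera"])
    d=T[:3,:3]@np.linalg.solve(K,[u,v,1.]);o=T[:3,3]
    return o+d*(z-o[2])/d[2]
E
python3 - <<'E'
from h import *
for n in("scene","top"):
    cv2.imwrite(f"pics/{n}0.png",imaging.grab_frame(n)); print(n,imaging.camera_info(n))
s=robot.sense();print(s['t'],s['tcp_pos'],s['orientation'],s['finger_gap'],robot.tcp_to_grasp)
E
```

```text
scene {'K': array([[388.31291837,   0.        , 279.50312463],
       [  0.        , 388.31291837, 207.32253042],
       [  0.        ,   0.        ,   1.        ]]), 'world_from_camera': array([[-0.66267785,  0.5459506 , -0.51263633,  1.11297968],
       [ 0.74885645,  0.49082065, -0.4453191 ,  0.44423762],
       [ 0.00849026, -0.67899413, -0.7340946 ,  0.81425061],
       [ 0.        ,  0.        ,  0.        ,  1.        ]])}
top {'K': array([[420.70218653,   0.        , 272.71016132],
       [  0.        , 420.70218653, 208.72053474],
       [  0.        ,   0.        ,   1.        ]]), 'world_from_camera': array([[-0.00526696, -0.99628776,  0.08592414,  0.4868703 ],
       [-0.99983879,  0.00672167,  0.01664971, -0.02861385],
       [-0.01716545, -0.08582259, -0.99616255,  1.1296719 ],
       [ 0.        ,  0.        ,  0.        ,  1.        ]])}
0.1 [ 0.15432523 -0.60504397  0.23054516] [ 9.92201193e-01  1.24643810e-01 -1.70486921e-04 -8.26630097e-04] 0.08571446613183605 0.0187
```

View pics/top0.png

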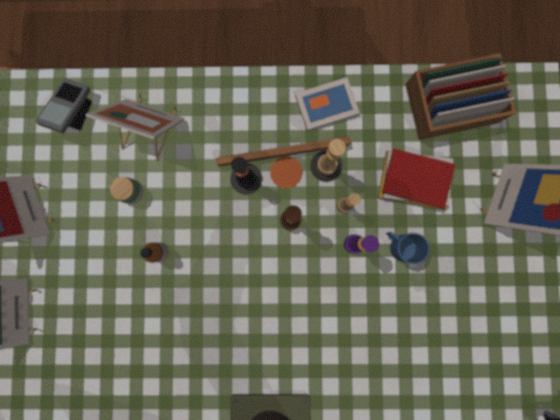

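View pics/scene0.png

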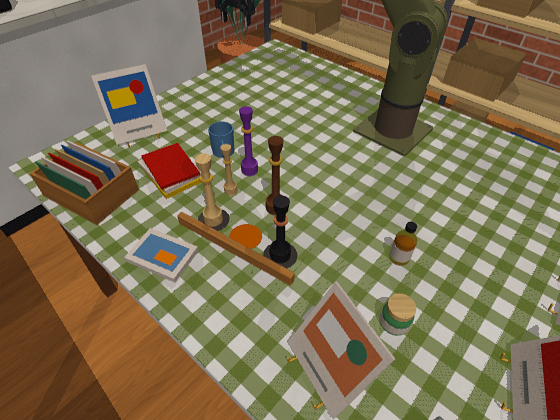

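The top view shows the orange pad at (287,173), the middle place. The dark-brown candlestick is at (291,217), black is at (245,178), and the pale one is on a dark pad at (330,160). Decoys are a small pale one at (348,203) and a purple one at (362,244). The dark-brown stick with the brass collar is the one to push. I'll confirm that in an enlarged crop and measure.

Run:
```python
from h import *
t=cv2.imread("pics/top0.png");s=cv2.imread("pics/scene0.png")
a=cv2.resize(t[130:260,210:400],None,fx=4,fy=4,interpolation=cv2.INTER_CUBIC)[:, :760]
b=cv2.resize(s[100:300,170:320],None,fx=3,fy=3,interpolation=cv2.INTER_CUBIC)
cv2.imwrite("pics/ct.png",a);cv2.imwrite("pics/cs.png",b)
for n,im in(("top",t),("scene",s)):
    h=cv2.cvtColor(im,cv2.COLOR_BGR2HSV)
    m=cv2.inRange(h,(4,190,120),(14,255,255))
    k,l,st,c=cv2.connectedComponentsWithStats(m)
    for i in range(1,k):
        if st[i,4]>150: print(n,c[i],st[i],px2plane(n,*c[i],0))
for uv in[(219,161),(350,146)]: print(px2plane("top",*uv,.035))
```

```text
scene [246.54528651 235.1792976 ] [230 224  32  25 541] [ 0.67939167 -0.04800456  0.        ]
[0.70887317 0.13102595 0.035     ]
[ 0.74595567 -0.21507475  0.035     ]
```

View pics/ct.png

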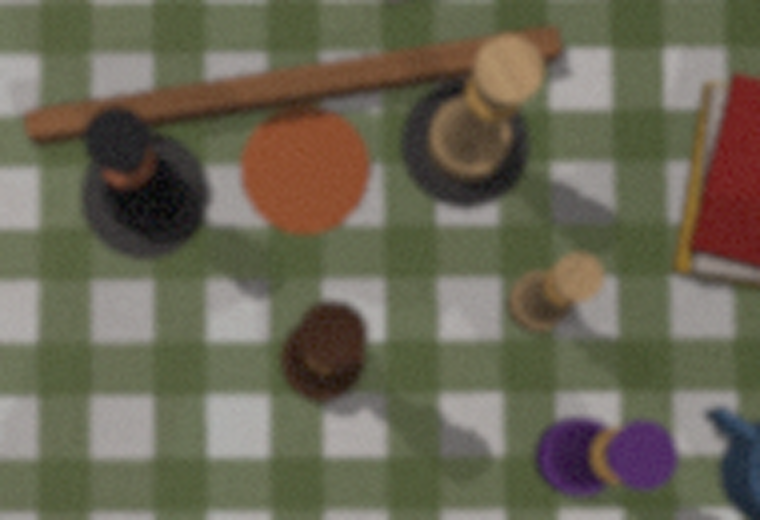

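View pics/cs.png

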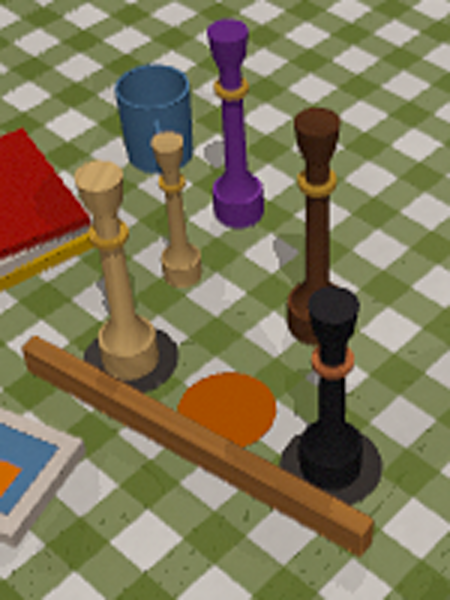

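The crops confirm it. The dark-brown stick with the brass collar has its foot at crop (320,358), top pixel (290,219). The pad is at (286.5,173), clear in front of the rail, and the pale and black sticks stand at either side.

Run:
```python
from h import *
t=cv2.imread("pics/top0.png");h=cv2.cvtColor(t,cv2.COLOR_BGR2HSV)
m=np.zeros(t.shape[:2],np.uint8);m[150:195,265:310]=cv2.inRange(h,(2,140,60),(16,255,255))[150:195,265:310]
p=cv2.moments(m,True);print("padpx",p['m10']/p['m00'],p['m01']/p['m00'],2*(p['m00']/np.pi)**.5)
P=px2plane("top",p['m10']/p['m00'],p['m01']/p['m00'],0);print("pad",P)
f=lambda x,y:(210+x/4,130+y/4)
F=px2plane("top",*f(321,357),.03);print("foot",F, px2plane("top",*f(332,336),.24))
for n,c,z in(("foot L",(283,357),.03),("foot R",(360,357),.03),("bot",(321,398),.02),("pale",(469,140),.035),("paledisc",(465,142),0),("blackdisc",(145,193),0),("small",(541,300),.02),("purple",(577,457),.03),("railL",(35,127),.035),("railR",(555,42),.035)):
    print(n,px2plane("top",*f(*c),z))
# scene: cup top and foot
for n,c,z in(("cup",(317,118),.24),("footbottom",(306,338),0.0)): print(n,px2plane("scene",170+c[0]/3,100+c[1]/3,z))
d=P-F;print(d,np.hypot(*d[:2]),np.degrees(np.arctan2(d[1],d[0])))
print(imaging.camera_info("wrist"))
```

```text
padpx 285.7529107373868 171.02069857697282 31.372187811504013
pad [ 0.68680644 -0.04569018  0.        ]
foot [ 0.55376157 -0.05598622  0.03      ] [ 0.55209144 -0.05668091  0.24      ]
foot L [ 0.5539185  -0.03113499  0.03      ]
foot R [ 0.55360063 -0.08147139  0.03      ]
bot [ 0.52732321 -0.05599592  0.02      ]
pale [ 0.69572002 -0.15436727  0.035     ]
paledisc [ 0.70104677 -0.15565767  0.        ]
blackdisc [0.66784128 0.06168976 0.        ]
small [ 0.59115793 -0.20179257  0.02      ]
purple [ 0.48770487 -0.22148326  0.03      ]
railL [0.70686933 0.13167683 0.035     ]
railR [ 0.76075143 -0.212094    0.035     ]
cup [ 0.55143617 -0.05848579  0.24      ]
footbottom [ 5.73887912e-01 -5.18375482e-02  1.11022302e-16]
[ 0.13304487  0.01029604 -0.03      ] 0.13344267030973345 4.42516944009914
{'K': array([[325.1922621 ,   0.        , 278.90106049],
       [  0.        , 325.1922621 , 213.91627602],
       [  0.        ,   0.        ,   1.        ]]), 'T_tool_cam': array([[ 5.65792996e-04, -9.53188893e-01, -3.02374955e-01,
         7.71949642e-02],
       [ 9.99999835e-01,  5.08518999e-04,  2.68138084e-04,
         1.62945956e-04],
       [-1.01822834e-04, -3.02375057e-01,  9.53189024e-01,
        -1.43625127e-01],
       [ 0.00000000e+00,  0.00000000e+00,  0.00000000e+00,
         1.00000000e+00]])}
```

Estimates: candlestick axis at (0.553, -0.057), pad at (0.682, -0.0475), so it needs about 129 mm at a heading of about 4°. I'll push with two fingertips held about 38 mm apart, which makes a stable V. The tool will tilt back about 40° so its body clears the stem.

apply_moves:
  slide:
    - [0.61, -0.71, 0]
    - [0.61, -0.71, 0]
    - [0.61, -0.71, 0]
    - [0.61, -0.71, 0]
    - [0.61, -0.71, 0]
    - [0.61, -0.71, 0]
    - [0.61, -0.71, 0]
    - [0.61, -0.71, 0]
    - [0.61, -0.71, 0]
    - [0.61, -0.71, 0]
  rot:
    - [0, 0, 0]
    - [0, 0, 0]
    - [0, 0, 0]
    - [0, 0, 0]
    - [0, 0, 0]
    - [0, 0, 0]
    - [0, 0, 0]
    - [0, 0, 0]
    - [0, 0, 0]
    - [0, 0, 0]
  hand: [-0.1, -0.1, -0.1, -0.1, -0.1, -0.1, -0.1, -0.1, -0.1, -0.1]

```text
t: 0.93
tcp_pos: [0.321, -0.2684, 0.2312]
orientation: [0.992, 0.124, -0.0, -0.0]
force: [1.2, -0.1, 0.5]
finger_gap: 0.0387
grip_force: 0.0
```

apply_moves:
  slide:
    - [0.61, -0.71, 0]
    - [0.61, -0.71, 0]
    - [0.61, -0.71, 0]
    - [0.61, -0.71, 0]
    - [0.61, -0.71, 0]
    - [0.61, -0.71, 0]
    - [0, 0, 0]
    - [0, 0, 0]
  rot:
    - [0, 0, 0]
    - [0, 0, 0]
    - [0, 0, 0]
    - [0, 0, 0]
    - [0, 0, 1]
    - [0, 0, 1]
    - [0, 0, 0]
    - [0, 0, 0]
  hand: [-0.1, -0.1, -0.1, -0.1, -0.1, -0.1, -0.1, -0.1]

```text
t: 1.6
tcp_pos: [0.4245, -0.0676, 0.2311]
orientation: [0.999, 0.041, 0.0, -0.0]
force: [0.3, -0.3, 0.3]
finger_gap: 0.0384
grip_force: 0.0
```

apply_moves:
  slide:
    - [0, 0, 0]
    - [0, 0, 0]
    - [0, 0, 0]
    - [0, 0, 0]
    - [0, 0, 0]
    - [0, 0, 0]
    - [0, 0, 0]
    - [0, 0, 0]
    - [0, 0, 0]
  rot:
    - [0, 1, 0]
    - [0, 1, 0]
    - [0, 1, 0]
    - [0, 1, 0]
    - [0, 1, 0]
    - [0, 1, 0]
    - [0, 1, 0]
    - [0, 1, 0]
    - [0, 0, 0]
  hand: [-0.1, -0.1, -0.1, -0.1, -0.1, -0.1, -0.1, -0.1, -0.1]

```text
t: 2.35
tcp_pos: [0.428, -0.0813, 0.256]
orientation: [0.98, 0.036, 0.196, -0.009]
force: [0.0, 0.3, 0.6]
finger_gap: 0.0382
grip_force: 0.0
```

Run:
```python
from h import *
from scipy.spatial.transform import Rotation as R
s=robot.sense();print(s['tcp_pos'],R.from_quat(s['orientation']).as_matrix().round(3),np.round(s['q'],2))
cv2.imwrite("pics/w1.png",imaging.grab_frame("wrist"))
```

```text
[ 0.4280325  -0.08126742  0.2560226 ] [[ 0.92   0.074  0.384]
 [ 0.067 -0.997  0.031]
 [ 0.385 -0.003 -0.923]] [ 0.4   0.33 -0.34  2.41  0.98  0.05 -2.37]
```

View pics/w1.png

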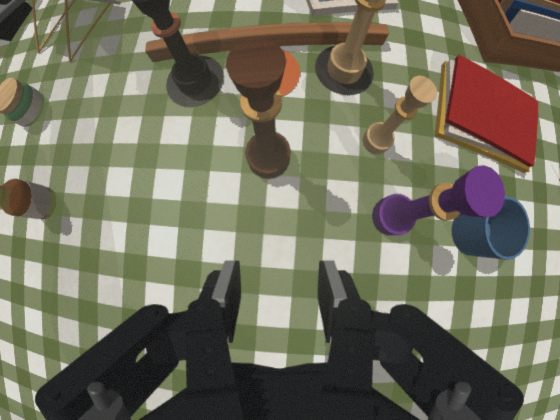

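The wrist view shows the candlestick foot at (268,155) straight ahead of the fingers and the way clear. The tilt stalled at about 22° because joint 6 is near its limit, so I'll go lower and forward, where there is more room to tilt.

apply_moves:
  slide:
    - [-0.25, -0.06, 0.85]
    - [-0.25, -0.06, 0.85]
    - [-0.25, -0.06, 0.85]
    - [-0.25, -0.06, 0.85]
    - [-0.25, -0.06, 0.85]
    - [0, 0, 0]
  rot:
    - [0, 0, 0]
    - [0, 0, 0]
    - [0, 0, 0]
    - [0, 0, 0]
    - [0, 0, 0]
    - [0, 0, 0]
  hand: [-0.2, -0.2, -0.2, -0.2, -0.2, -0.2]

```text
t: 2.9
tcp_pos: [0.4751, -0.085, 0.1675]
orientation: [0.989, 0.042, 0.14, -0.026]
force: [0.9, 0.2, 0.2]
finger_gap: 0.0343
grip_force: 0.0
```

```bash
cat > st.py <<'E'
from h import *
from scipy.spatial.transform import Rotation as R
s=robot.sense();M=R.from_quat(s['orientation']).as_matrix()
print(s['t'],np.round(s['tcp_pos'],4),np.round(s['q'],2),s['finger_gap'],s['force'])
print("heading",np.degrees(np.arctan2(M[1,0],M[0,0])),"tilt",np.degrees(np.arcsin(M[2,0])),"roll",np.degrees(np.arcsin(M[2,1])))
print(M.round(3))
E
python3 st.py
```

```text
2.9 [ 0.4751 -0.085   0.1675] [ 0.32  0.58 -0.26  2.3   1.29  0.04 -2.65] 0.034320696678183917 [0.87844571 0.16519507 0.23185495]
heading 4.47410231999607 tilt 16.21068221599989 roll -2.3014390218907255
[[ 0.957  0.09   0.275]
 [ 0.075 -0.995  0.063]
 [ 0.279 -0.04  -0.959]]
```

Joints 6 and 7 are at their limits in this wrist branch. I'll turn the tool half a turn about its own axis, which carries joint 7 back across its range. The wrist can then flip through and tilt freely, and the camera ends up on the robot side.

apply_moves:
  slide:
    - [0, 0, -0.3]
    - [0, 0, -0.3]
    - [0, 0, -0.3]
    - [0, 0, 0]
    - [0, 0, 0]
    - [0, 0, 0]
    - [0, 0, 0]
    - [0, 0, 0]
    - [0, 0, 0]
    - [0, 0, 0]
  rot:
    - [0, 0, -1]
    - [0, 0, -1]
    - [0, 0, -1]
    - [0, 0, -1]
    - [0, 0, -1]
    - [0, 0, -1]
    - [0, 0, -1]
    - [0, 0, -1]
    - [0, 0, -1]
    - [0, 0, -1]
  hand: [-0.4, -0.4, -0.4, -0.4, -0.4, -0.4, -0.4, -0.4, -0.4, -0.4]

```text
t: 3.73
tcp_pos: [0.4631, -0.0869, 0.2018]
orientation: [0.882, 0.45, 0.138, 0.035]
force: [-0.6, -0.7, -0.7]
finger_gap: 0.0256
grip_force: 0.0
```

```bash
python3 st.py
```

```text
3.7333 [ 0.4631 -0.0869  0.2018] [ 0.69  0.58 -0.82  2.27  1.18  0.37 -1.71] 0.025572486005829658 [-0.56571523 -0.71542953 -0.71955808]
heading 55.21933502193226 tilt 12.261617547640164 roll 10.754345457481563
[[ 0.557  0.783  0.276]
 [ 0.803 -0.593  0.062]
 [ 0.212  0.187 -0.959]]
```

apply_moves:
  slide:
    - [0, 0, 0]
    - [0, 0, 0]
    - [0, 0, 0]
    - [0, 0, 0]
    - [0, 0, 0]
    - [0, 0, 0]
    - [0, 0, 0]
    - [0, 0, 0]
    - [0, 0, 0]
    - [0, 0, 0]
  rot:
    - [0, 0, -1]
    - [0, 0, -1]
    - [0, 0, -1]
    - [0, 0, -1]
    - [0, 0, -1]
    - [0, 0, -1]
    - [0, 0, -1]
    - [0, 0, -1]
    - [0, 0, -1]
    - [0, 0, -1]
  hand: [-0.4, -0.4, -0.4, -0.4, -0.4, -0.4, -0.4, -0.4, -0.4, -0.4]

```text
t: 4.57
tcp_pos: [0.4629, -0.0869, 0.2016]
orientation: [0.609, 0.78, 0.11, 0.09]
force: [0.7, -0.1, 0.4]
finger_gap: 0.0258
grip_force: 0.0
```

apply_moves:
  slide:
    - [0, 0, 0]
    - [0, 0, 0]
    - [0, 0, 0]
    - [0, 0, 0]
    - [0, 0, 0]
    - [0, 0, 0]
    - [0, 0, 0]
  rot:
    - [0, 0, -1]
    - [0, 0, -1]
    - [0, 0, -1]
    - [0, 0, -1]
    - [0, 0, -1]
    - [0, 0, -1]
    - [0, 0, -1]
  hand: [-0.4, -0.4, -0.4, -0.4, -0.4, -0.4, -0.4]

```text
t: 5.15
tcp_pos: [0.4628, -0.0869, 0.2015]
orientation: [0.346, 0.927, 0.078, 0.119]
force: [0.0, -0.8, 0.1]
finger_gap: 0.0256
grip_force: 0.0
```

```bash
python3 st.py
```

```text
5.15 [ 0.4628 -0.0869  0.2015] [ 0.83  0.68 -1.08  2.27  1.28  0.56 -0.33] 0.025647733483478354 [ 0.03141038 -0.76606151  0.12237683]
heading 137.95900071679205 tilt -9.600892522792126 roll 13.104569639869682
[[-0.732  0.623  0.275]
 [ 0.66   0.748  0.062]
 [-0.167  0.227 -0.96 ]]
```

apply_moves:
  slide:
    - [0, 0, 0]
    - [0, 0, 0]
    - [0, 0, 0]
    - [0, 0, 0]
    - [0, 0, 0]
    - [0, 0, 0]
    - [0, 0, 0]
    - [0, 0, 0]
    - [0, 0, 0]
  rot:
    - [0, 0, -1]
    - [0, 0, -1]
    - [0, 0, -1]
    - [0, 0, -1]
    - [0, 0, -1]
    - [0, 0, -1]
    - [0, 0, -1]
    - [0, 0, -1]
    - [0, 0, -1]
  hand: [-0.4, -0.4, -0.4, -0.4, -0.4, -0.4, -0.4, -0.4, -0.4]

```text
t: 5.9
tcp_pos: [0.4626, -0.0869, 0.2014]
orientation: [-0.035, 0.989, 0.026, 0.139]
force: [-0.3, -0.9, -0.0]
finger_gap: 0.0255
grip_force: 0.0
```

apply_moves:
  slide:
    - [0, 0, 0]
    - [0, 0, 0]
    - [0, 0, 0]
    - [0, 0, 0]
  rot:
    - [0, -1, 0]
    - [0, -1, 0]
    - [0, -1, 0]
    - [0, 0, 0]
  hand: [-0.4, -0.4, -0.4, -0.4]

```text
t: 6.23
tcp_pos: [0.4602, -0.0911, 0.198]
orientation: [-0.031, 0.972, 0.023, 0.231]
force: [-1.6, -1.0, -0.9]
finger_gap: 0.0256
grip_force: 0.0
```

```bash
python3 st.py
```

```text
6.2333 [ 0.4602 -0.0911  0.198 ] [ 0.92  0.75 -1.22  2.45  1.85  0.66 -0.11] 0.025624362478931583 [-1.64027439 -0.95038148 -0.85486692]
heading -176.81419623380566 tilt -26.826813041343893 roll 1.770289605280116
[[-0.891 -0.071  0.448]
 [-0.05   0.997  0.06 ]
 [-0.451  0.031 -0.892]]
```

apply_moves:
  slide:
    - [0.34, 0.09, 0.69]
    - [0.34, 0.09, 0.69]
    - [0.34, 0.09, 0.69]
    - [0.34, 0.09, 0.69]
    - [0.34, 0.09, 0.69]
    - [0, 0, 0]
  rot:
    - [0, 0, 0]
    - [0, 0, 0]
    - [0, 0, 0]
    - [0, 0, 0]
    - [0, 0, 0]
    - [0, 0, 0]
  hand: [-0.4, -0.4, -0.4, -0.4, -0.4, -0.4]

```text
t: 6.73
tcp_pos: [0.461, -0.0658, 0.038]
orientation: [-0.03, 0.974, 0.025, 0.224]
force: [-1.0, -0.3, -0.9]
finger_gap: 0.0258
grip_force: 0.0
```

```bash
python3 st.py; python3 -c "
from h import *
a=imaging.grab_frame('top');b=imaging.grab_frame('wrist')
cv2.imwrite('pics/t2.png',a)
cv2.imwrite('pics/m2.png',np.hstack([cv2.resize(a[110:300,200:390],(400,400)),cv2.resize(b,(400,300))[:, :] if 0 else cv2.copyMakeBorder(cv2.resize(b,(400,300)),0,100,0,0,0)]))"
```

```text
6.7333 [ 0.461  -0.0658  0.038 ] [ 0.72  1.25 -1.15  2.56  2.23  1.17 -0.39] 0.025788514665027684 [-0.97600643 -0.31575497 -0.88240477]
heading -177.00867314372897 tilt -25.969427460283033 roll 2.0633195072432167
[[-0.898 -0.07   0.435]
 [-0.047  0.997  0.063]
 [-0.438  0.036 -0.898]]
```

View pics/m2.png

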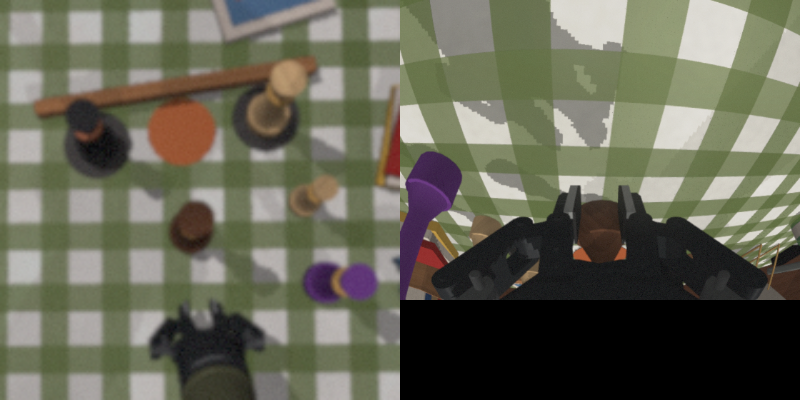

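The pads straddle the foot symmetrically (wrist inset around (603,230)), and the way to the pad at (182,130) is clear. I'll make the last descent now.

apply_moves:
  slide:
    - [-0.14, -0.01, 0.29]
    - [-0.14, -0.01, 0.29]
    - [-0.14, -0.01, 0.29]
    - [0, 0, 0]
  rot:
    - [0, 0, 0]
    - [0, 0, 0]
    - [0, 0, 0]
    - [0, 0, 0]
  hand: [-0.4, -0.4, -0.4, -0.4]

```text
t: 7.17
tcp_pos: [0.5003, -0.0678, 0.0265]
orientation: [-0.029, 0.971, 0.021, 0.236]
force: [0.3, -0.7, -0.5]
finger_gap: 0.0256
grip_force: 0.0
```

```bash
python3 st.py
```

```text
7.1667 [ 0.5003 -0.0678  0.0265] [ 0.72  1.27 -1.12  2.46  2.26  1.13 -0.33] 0.02555867924234692 [ 0.30566838 -0.65151431 -0.4755037 ]
heading -177.0018825422266 tilt -27.41358668850785 roll 1.5623364399654103
[[-0.886 -0.066  0.458]
 [-0.046  0.997  0.055]
 [-0.46   0.027 -0.887]]
```

apply_moves:
  slide:
    - [0.08, 0.08, 0.16]
    - [0.08, 0.08, 0.16]
    - [0, 0, 0]
  rot:
    - [0, 0, 0]
    - [0, 0, 0]
    - [0, 0, 0]
  hand: [-0.4, -0.4, -0.4]

```text
t: 7.42
tcp_pos: [0.4961, -0.0583, 0.0094]
orientation: [-0.03, 0.972, 0.024, 0.234]
force: [-0.3, 0.2, -0.1]
finger_gap: 0.0254
grip_force: 0.0
```

```bash
python3 st.py; python3 -c "
from h import *
a=imaging.grab_frame('top');b=imaging.grab_frame('scene')
cv2.imwrite('pics/m3.png',np.hstack([cv2.resize(a[130:290,220:380],(400,400),interpolation=2),cv2.resize(b[100:280,180:360],(400,400),interpolation=2)]))"
```

```text
7.4167 [ 0.4961 -0.0583  0.0094] [ 0.7   1.32 -1.11  2.47  2.29  1.17 -0.35] 0.025390945955551004 [-0.28501796  0.23365031 -0.11986595]
heading -176.93546436470442 tilt -27.10176130680406 roll 1.8643837784363269
[[-0.889 -0.07   0.453]
 [-0.048  0.997  0.061]
 [-0.456  0.033 -0.89 ]]
```

View pics/m3.png

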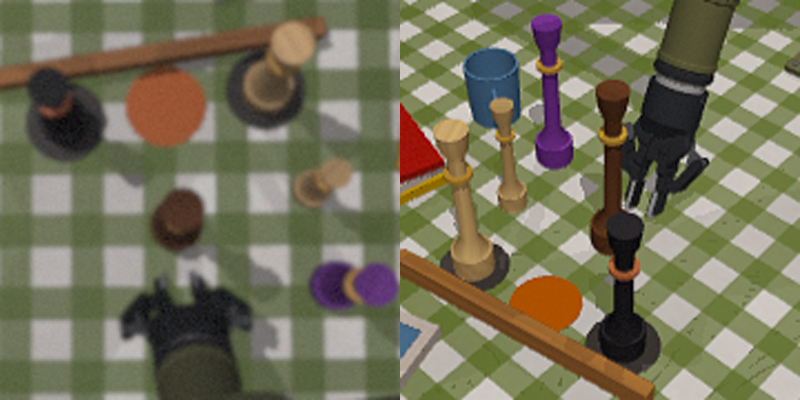

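The fingertips (top inset (183,280)), the foot (177,222) and the pad (166,107) are in line. I'll start the gentle push.

apply_moves:
  slide:
    - [-0.09, 0, 0.04]
    - [-0.09, 0, 0.04]
    - [-0.09, 0, 0.04]
    - [-0.09, 0, 0.04]
    - [-0.09, 0, 0.045]
    - [-0.09, 0, 0.045]
    - [-0.09, 0, 0.045]
    - [-0.09, 0, 0.045]
    - [-0.09, 0, 0.045]
    - [-0.09, 0, 0.045]
  rot:
    - [0, 0, 0]
    - [0, 0, 0]
    - [0, 0, 0]
    - [0, 0, 0]
    - [0, 0, 0]
    - [0, 0, 0]
    - [0, 0, 0]
    - [0, 0, 0]
    - [0, 0, 0]
    - [0, 0, 0]
  hand: [-0.4, -0.4, -0.4, -0.4, -0.4, -0.4, -0.4, -0.4, -0.4, -0.4]

```text
t: 8.35
tcp_pos: [0.536, -0.0558, 0.0101]
orientation: [-0.03, 0.972, 0.024, 0.233]
force: [-3.5, 0.0, -0.2]
finger_gap: 0.0254
grip_force: 1.5
```

```bash
python3 st.py; python3 -c "
from h import *
a=imaging.grab_frame('top');b=imaging.grab_frame('scene')
cv2.imwrite('pics/m4.png',np.hstack([cv2.resize(a[130:290,220:380],(400,400),interpolation=2),cv2.resize(b[100:280,180:360],(400,400),interpolation=2)]))"
```

```text
8.35 [ 0.536  -0.0558  0.0101] [ 0.69  1.29 -1.1   2.35  2.24  1.07 -0.27] 0.025421722723321088 [-3.47393438  0.01901466 -0.21917279]
heading -177.03624392861627 tilt -27.054595525188248 roll 1.9299523103699905
[[-0.889 -0.069  0.452]
 [-0.046  0.997  0.061]
 [-0.455  0.034 -0.89 ]]
```

View pics/m4.png

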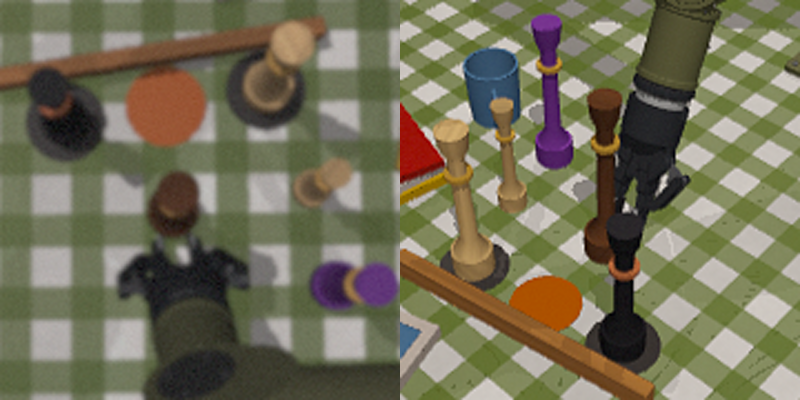

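The force is 3.5 N and the stick is sliding upright, foot at inset (174,206). I'll continue towards the pad at (166,107).

apply_moves:
  slide:
    - [-0.11, 0, 0.056]
    - [-0.11, 0, 0.056]
    - [-0.11, 0, 0.056]
    - [-0.11, 0, 0.056]
    - [-0.11, 0, 0.056]
    - [-0.11, 0, 0.056]
    - [-0.11, 0, 0.056]
    - [-0.11, 0, 0.056]
    - [-0.11, 0, 0.056]
    - [-0.11, 0, 0.056]
  rot:
    - [0, 0, 0]
    - [0, 0, 0]
    - [0, 0, 0]
    - [0, 0, 0]
    - [0, 0, 0]
    - [0, 0, 0]
    - [0, 0, 0]
    - [0, 0, 0]
    - [0, 0, 0]
    - [0, 0, 0]
  hand: [-0.4, -0.4, -0.4, -0.4, -0.4, -0.4, -0.4, -0.4, -0.4, -0.4]

```text
t: 9.28
tcp_pos: [0.5864, -0.0525, 0.0106]
orientation: [-0.029, 0.971, 0.024, 0.234]
force: [-3.1, 0.4, -1.6]
finger_gap: 0.0255
grip_force: 1.2
```

apply_moves:
  slide:
    - [-0.11, 0, 0.056]
    - [-0.11, 0, 0.056]
    - [-0.11, 0, 0.056]
    - [-0.11, 0, 0.056]
    - [-0.11, 0, 0.056]
    - [-0.11, 0, 0.056]
    - [-0.11, 0, 0.056]
    - [-0.11, 0, 0.056]
    - [0, 0, 0]
  rot:
    - [0, 0, 0]
    - [0, 0, 0]
    - [0, 0, 0]
    - [0, 0, 0]
    - [0, 0, 0]
    - [0, 0, 0]
    - [0, 0, 0]
    - [0, 0, 0]
    - [0, 0, 0]
  hand: [-0.4, -0.4, -0.4, -0.4, -0.4, -0.4, -0.4, -0.4, -0.4]

```text
t: 10.03
tcp_pos: [0.6269, -0.0496, 0.0113]
orientation: [-0.029, 0.971, 0.024, 0.235]
force: [-0.6, -0.2, -1.1]
finger_gap: 0.0254
grip_force: 0.5
```

```bash
python3 st.py; python3 -c "
from h import *
a=imaging.grab_frame('top');b=imaging.grab_frame('scene')
cv2.imwrite('pics/t5.png',a);cv2.imwrite('pics/s5.png',b)
cv2.imwrite('pics/m5.png',np.hstack([cv2.resize(a[130:230,235:335],(400,400),interpolation=2),cv2.resize(b[150:290,180:320],(400,400),interpolation=2)]))"
```

```text
10.0333 [ 0.6269 -0.0496  0.0113] [ 0.64  1.26 -1.06  2.1   2.12  0.9  -0.08] 0.025360531823666394 [-0.56902864 -0.19764977 -1.06632517]
heading -177.09018947259315 tilt -27.27171678306534 roll 1.9101999251373123
[[-0.888 -0.068  0.455]
 [-0.045  0.997  0.061]
 [-0.458  0.033 -0.888]]
```

View pics/m5.png

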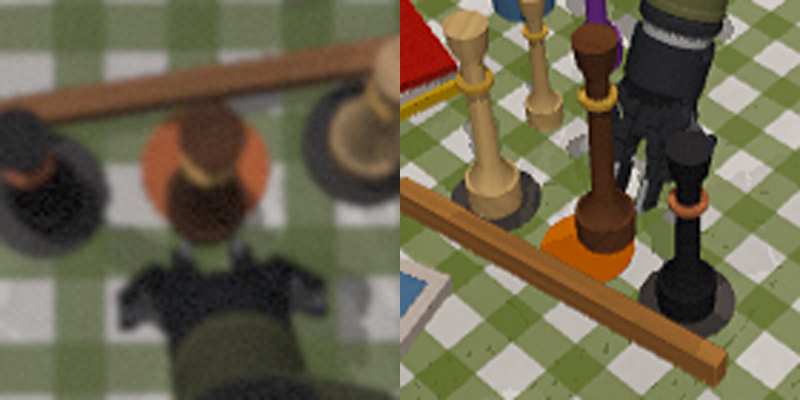

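The foot is now partly on the pad: inset foot centre about (206,204), pad centre about (206,170). I'll work out what remains.

```bash
python3 -c "
from h import *
g=lambda x,y:(235+x/4-.4,130+y/4-.4)
print('foot',px2plane('top',*g(206,203),.033),'pad',px2plane('top',*g(206,172),0))
k=lambda x,y:(180+x*.35-.3,150+y*.35-.3)
print('footbottom',px2plane('scene',*k(607,253),0) if 0 else px2plane('scene',*k(205,253),0)-np.array([.021,.018,0]),'pad',px2plane('scene',*k(188,247),0))
print('cup',px2plane('scene',*k(195,37),.24),px2plane('top',*g(211,128),.24))
"
```

```text
foot [ 0.65613453 -0.04590723  0.033     ] pad [ 0.68246298 -0.04659746  0.        ]
footbottom [ 0.65710046 -0.04895011  0.        ] pad [ 6.83606418e-01 -4.77442355e-02  1.11022302e-16]
cup [ 0.65685    -0.04777878  0.24      ] [ 0.66471463 -0.04564408  0.24      ]
```

apply_moves:
  slide:
    - [-0.1, -0.005, 0.051]
    - [-0.1, -0.005, 0.051]
    - [-0.1, -0.005, 0.051]
    - [-0.1, -0.005, 0.051]
    - [-0.1, -0.005, 0.051]
    - [0, 0, 0]
  rot:
    - [0, 0, 0]
    - [0, 0, 0]
    - [0, 0, 0]
    - [0, 0, 0]
    - [0, 0, 0]
    - [0, 0, 0]
  hand: [-0.4, -0.4, -0.4, -0.4, -0.4, -0.4]

```text
t: 10.63
tcp_pos: [0.6491, -0.0491, 0.0111]
orientation: [-0.029, 0.971, 0.024, 0.235]
force: [-2.6, 0.7, -0.8]
finger_gap: 0.0257
grip_force: 1.0
```

apply_moves:
  slide:
    - [0.11, 0, -0.056]
    - [0.22, 0, -0.11]
    - [0.44, 0, -0.22]
    - [0.44, 0, -0.22]
    - [0.44, 0, -0.22]
    - [0.3, 0, -0.4]
    - [0, 0, -0.6]
    - [0, 0, 0]
  rot:
    - [0, 0, 0]
    - [0, 0, 0]
    - [0, 0, 0]
    - [0, 0, 0]
    - [0, 0, 0]
    - [0, 0, 0]
    - [0, 0, 0]
    - [0, 0, 0]
  hand: [-0.4, -0.4, -0.4, -0.4, -0.4, -0.4, -0.4, -0.4]

```text
t: 11.3
tcp_pos: [0.5442, -0.0569, 0.0425]
orientation: [-0.031, 0.971, 0.025, 0.235]
force: [0.8, 0.3, 1.0]
finger_gap: 0.0256
grip_force: 0.0
```

```bash
python3 st.py; python3 -c "
from h import *
a=imaging.grab_frame('top');b=imaging.grab_frame('scene')
cv2.imwrite('pics/m6.png',np.hstack([cv2.resize(a[130:230,235:335],(400,400),interpolation=2),cv2.resize(b[150:290,180:320],(400,400),interpolation=2)]))"
```

```text
11.3 [ 0.5442 -0.0569  0.0425] [ 0.7   1.21 -1.12  2.34  2.17  1.01 -0.24] 0.025603263193530613 [0.7752165  0.32309071 1.03191519]
heading -176.90837521460966 tilt -27.285372550820753 roll 1.9284008295031354
[[-0.887 -0.071  0.455]
 [-0.048  0.997  0.063]
 [-0.458  0.034 -0.888]]
```

View pics/m6.png

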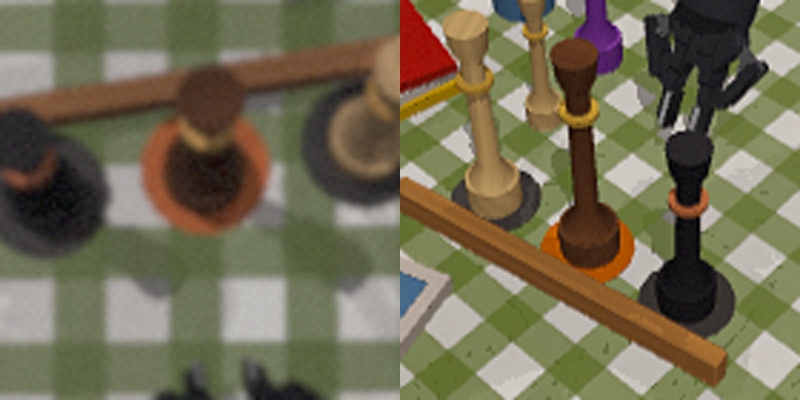

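The stick stands upright with its foot centred on the pad: foot at about (205,175), orange visible all round in both views. The fingers are well clear and the neighbouring sticks haven't moved.

```bash
python3 -c "
from h import *
print(robot.hand_in())"
```

```text
the job is handed in; nothing more can be done
None
```

The dark-wood candlestick was pushed upright across the table and now stands fully on the orange pad, the neighbouring candlesticks have not moved, and the job was handed in at about 11 s.

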